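Nudge the drip grate home on its pins

TASK

The drip grate was put back askew after washing and is riding up on the drip tray's two locating pins. Nudge it sideways with the fingertips until both its round holes drop over the two pins and it lies flat on the tray's rails. Do not pick the grate up or tip it, and leave the mug, the steel cup and the spoon where they are.

Things in the scene. Friction and masses are not known exactly. Their poses are not given: they have to be found in the camera images.
- tray: Drip tray, a dark steel pan fixed to the counter, 190 (x) x 270 (y) mm, lip 10 mm high. Origin: centre of its underside, on the counter; x roughly away from the robot, y left, z up. Two rails 14 mm wide, 140 mm long, run along x at y = +80 and -80 mm, tops 20 mm above the counter, a pin on each. At home the grate lies square and centred in the tray, 20 mm of open tray all round.
- grate: Loose drip grate, a flat bright metal plate 150 (x) x 230 (y) x 8 mm, 0.3 to 0.6 kg, with drip slots 5 mm wide (too narrow for the pins) and two round locating holes. Origin: centre of its underside; home is x = 0, y = 0, z = 20 mm in the tray's frame, axes parallel. At first it lies 18 to 32 mm too near the robot, up to 25 mm to either side, turned up to 0.1 rad, its near part up on the pins.
- hole_left (a point): Centre of the grate's left (+y) locating hole, at its underside: 16 mm in diameter, at x = -50, y = +80 mm in the grate's frame.
- hole_right (a point): Centre of the grate's right (-y) locating hole, at its underside: 16 mm in diameter, at x = -50, y = -80 mm in the grate's frame.
- pin_left (a point): Top centre of the left (+y) pin, at x = -50, y = +80, z = 27 mm in the tray's frame. The pin is 10 mm in diameter and stands 7 mm above its rail; its upper 3 mm taper to a flat top 6 mm across.
- pin_right (a point): Top centre of the right (-y) pin, alike, at x = -50, y = -80, z = 27 mm in the tray's frame.
- mug: White ceramic mug, 80 mm across and 90 mm high with a handle, standing on the counter 280 to 310 mm to one side of the tray's centre. Origin: centre of its underside.
- steel_cup: Steel cup with a handle, 76 mm across and 85 mm high, standing 280 to 310 mm to the other side of the tray's centre. Origin: centre of its underside.
- spoon: Steel spoon 160 mm long lying on the counter beyond the tray, roughly along the tray's y. Origin: centre of its underside.

How it is judged:
By the outcome, as a careful person would: the job done as asked, in the order asked, and still so for the second after the job is handed in, with the robot touching nothing.
It also fails if it takes over 51 s, if anything falls off the work surface, if the arm or the gripper's body presses on something with over 40 N, if the wrist force passes 120 N, or if a joint passes its speed limit or range.

ROBOT

A 6-joint arm with a two-finger parallel gripper is mounted at the origin on the work surface. World frame = base frame: x ahead of the robot, y to its left, z up, the work surface at z = 0. Lengths are in m, angles in rad, forces in N, time in s.
With the tool pointing down it reaches from about 0.375 to 0.9 m from the base axis. Payload 3.1 kg.
Tool frame: the origin (TCP) lies between the finger pads; the fingertips stand 22 mm ahead of it and the grasp point (between the pads) lies 3 mm ahead of it; z points along the fingers, y is the direction in which the jaws open and shut (so a half turn about z gives the same grasp; the last joint's range is limited). The gripper opens to 87 mm and grips with 3 to 60 N. Pads are 19 mm wide; open, the fingers measure 117 mm over their backs; the gripper's body (75 mm by 190 mm) begins 51 mm behind the grasp point.
Start: joints at [-1.341, 0.527, 1.433, -0, 1.181, -0.178], TCP at [0.248, -0.573, 0.245] pointing down, gripper open.
Joint ranges: [-3.08, 3.08], [-0.75, 2.2], [0.22, 2.44], [-1.43, 4.57], [0, 2.65], [-2.85, 2.85]. Speed limits (rad/s): [2.79, 2.79, 3.14, 3.14, 3.14, 3.14].

INTERFACE

Orientations are given as a unit quaternion [x, y, z, w].
In Python, from rig import get_obs, camera, get_calibration, hand_in, search_frame gives the robot as it stands.
- The arm moves only by the shell command python3 -m jog 'ROWS' [FORCE]. ROWS is JSON, a list of rows, each an object with "grip": the closure in counts, from 0 (fully open) to 255 (shut); "travel": the shift along the world's x, y, z in cm, a list of three; "twist": the turn about the world's z in degrees. A call has 1 to 8 rows; each row shifts and turns the commanded pose from where the row before left it; what a row does not reach is not made up. A row lasts 1/10 s, in which the tool goes at most 50 mm and 8.59 degrees, less where a joint would pass 70% of its speed; a pose out of reach is approached as far as the arm can. A call is refused whole if a number of a shift passes 5 or a number of a turn 8.59, either way. A call with a gripper value outside its range is refused whole. The fingers move at their own pace and stop on an object; FORCE is the grip in N (left out, the last holds). Time passes only in rows, so rows that do not move let the fingers close. It gives the time, the measured TCP pose, the force and the opening at its end, in the units of the state.
- get_obs(): the state, without advancing time (a new reading comes with each control period).
- camera(name): name is "side" or "top"; returns the picture (480x640x3 uint8, red, green, blue); there is no depth.
- get_calibration(name): a dict with "fx", "fy", "cx", "cy" (pixels), "k1" (the pictures are not rectified: a ray, as slopes to the right and down, at radius r is drawn at 1 + k1 r^2 times it, then the intrinsics apply), "R" (3x3) and "t" (3): a world point X has camera coordinates R X + t. Camera axes: x right, y down, z forward; pixel columns grow to the right and rows downward; lengths in m; the calibration is good to about 2 mm. A picture is of the moment at which its call begins. get_calibration takes no time and is no camera call.
- hand_in(): hands the job in, once; it reports no verdict.
Trained networks look in the newest picture that a camera, given by its name, has taken for a name from the list of things; names that differ only in an ending like _2 or _b are one class to them, and where a whole thing is asked for, a point or a joint stands for the part that bears it (a point fixed in the world has none). Each returns a list of dicts, best first, with "p" (0 to 1); they miss things now and then, are a little off and sometimes report something else, mostly with a low value. They report only what shows in the picture. A call takes as long as a camera call.
- search_frame(target, camera): "at" ([x, y, z] in m, in world coordinates, good to about 4 mm: the middle of the surface that is visible of it).
The state is a dict: "time": time; "q": joint angles; "joint_velocities": joint speeds; "joint_torque": joint torques, N m; "position": TCP position; "tool_rot": TCP orientation; "ft_force": force on the tool from outside, world axes, zero at the start; "moment": the same for the moment, N m; "grip_width": finger opening in m.
Only numpy, scipy, OpenCV 4.12 (cv2) and the standard library are available. Lean on these libraries where they do the work, as an engineer would, in place of code of your own. Each camera call takes 0.05 s, during which the arm holds its last target. There are 200 camera calls.

## Working session

There is one attempt and no reset: what is moved stays moved. The work goes in short steps, Python scripts to look and compute and a shell command to move; the robot and the scene stay as the last step left them, time stands still between calls to the robot, and variables do not carry over. Pictures are saved under pics/ and viewed, about 8 in all and at most 12, crops included, and the job is handed in when it is done.

```bash
mkdir -p pics; cat > h.py <<'E'
import numpy as np,cv2
from rig import *
def snap(cam,name):
    im=camera(cam); cv2.imwrite(f'pics/{name}.png',im[:,:,::-1]); return im
def proj(X,cam):
    c=get_calibration(cam); p=np.atleast_2d(X)@np.array(c['R']).T+np.array(c['t'])
    s=p[:,:2]/p[:,2:]; s=s*(1+c['k1']*(s**2).sum(1,keepdims=True))
    return s*[c['fx'],c['fy']]+[c['cx'],c['cy']]
def back(uv,z,cam):
    c=get_calibration(cam); d=(np.atleast_2d(uv)-[c['cx'],c['cy']])/[c['fx'],c['fy']]
    s=d.copy()
    for _ in range(20): s=d/(1+c['k1']*(s**2).sum(1,keepdims=True))
    R=np.array(c['R']);t=np.array(c['t'])
    r=np.c_[s,np.ones(len(s))]@R; o=-R.T@t
    return o+r*((z-o[2])/r[:,2])[:,None]
E
python3 - <<'E'
from h import *
snap('top','t0');snap('side','s0')
for c in('top','side'):
    k=get_calibration(c);print(c,-np.array(k['R']).T@k['t'],k['fx'],k['k1'])
    for n in('tray','grate','hole_left','hole_right','pin_left','pin_right','mug','steel_cup','spoon'):
        print(n,[(np.round(d['at'],3),round(d['p'],2)) for d in search_frame(n,c)[:2]])
o=get_obs();print(o['time'],o['tool_rot'],o['position'],o['grip_width'])
E
```

```text
top [0.48635367 0.03709708 0.8935063 ] 462.6499780836209 8.15770525812703e-05
tray [(array([ 0.664, -0.001,  0.   ]), 0.76)]
grate [(array([0.602, 0.046, 0.034]), 0.82)]
hole_left [(array([0.601, 0.044, 0.032]), 0.93), (array([ 0.66 , -0.003,  0.   ]), 0.17)]
hole_right [(array([0.603, 0.044, 0.035]), 0.7)]
pin_left [(array([0.659, 0.   , 0.002]), 0.76), (array([0.603, 0.047, 0.036]), 0.7)]
pin_right [(array([ 0.659, -0.002,  0.   ]), 0.62)]
mug [(array([0.642, 0.337, 0.042]), 0.69), (array([0.602, 0.045, 0.033]), 0.55)]
steel_cup [(array([ 0.5  , -0.259,  0.043]), 0.93), (array([0.602, 0.046, 0.037]), 0.56)]
spoon [(array([0.775, 0.039, 0.008]), 0.59)]
side [ 0.56011165 -0.74578954  0.65484776] 482.6828381881218 -0.10404828637879282
tray [(array([ 0.682, -0.063,  0.003]), 0.68), (array([ 0.502, -0.266,  0.051]), 0.35)]
grate [(array([0.608, 0.027, 0.029]), 0.62)]
hole_left [(array([0.613, 0.025, 0.035]), 0.83)]
hole_right [(array([0.61 , 0.024, 0.034]), 0.56)]
pin_left [(array([ 0.683, -0.067,  0.003]), 0.84)]
pin_right [(array([ 0.681, -0.063,  0.   ]), 0.88)]
mug [(array([0.638, 0.302, 0.061]), 0.82)]
steel_cup [(array([ 0.503, -0.263,  0.053]), 0.93), (array([ 0.682, -0.062, -0.001]), 0.16)]
spoon [(array([0.778, 0.03 , 0.013]), 0.8)]
1.0 [ 9.79183633e-01  2.02976383e-01  2.39835713e-06 -1.64169379e-05] [ 0.24845582 -0.57346276  0.2445383 ] 0.08722060706707613
```

View pics/t0.png

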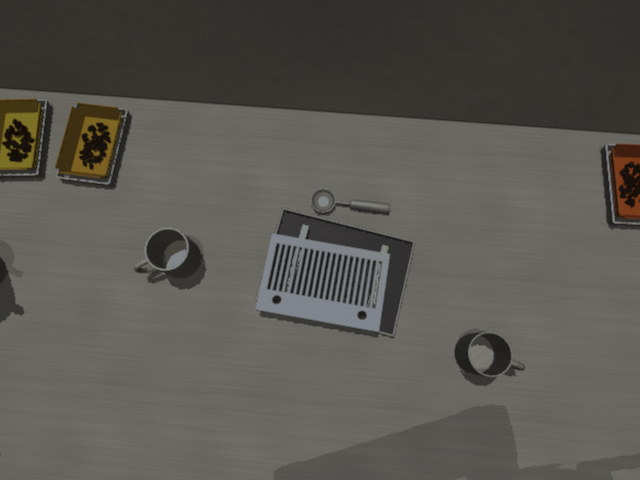

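View pics/s0.png

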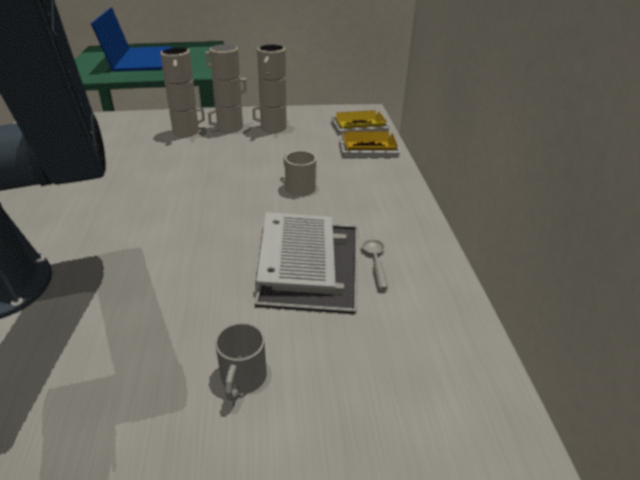

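The top view shows the tray (corners about (284,210), (412,241), (394,335)) with the grate shifted toward the robot and to the left, holes at about (276,300) and (362,315). I'll enlarge it for exact corners.

```bash
python3 -c "
import cv2
a=cv2.imread('pics/t0.png')[200:345,250:425];cv2.imwrite('pics/t0c.png',cv2.resize(cv2.convertScaleAbs(a,alpha=1.6),None,fx=4,fy=4,interpolation=cv2.INTER_CUBIC))"
```

```text
(no output)
```

View pics/t0c.png

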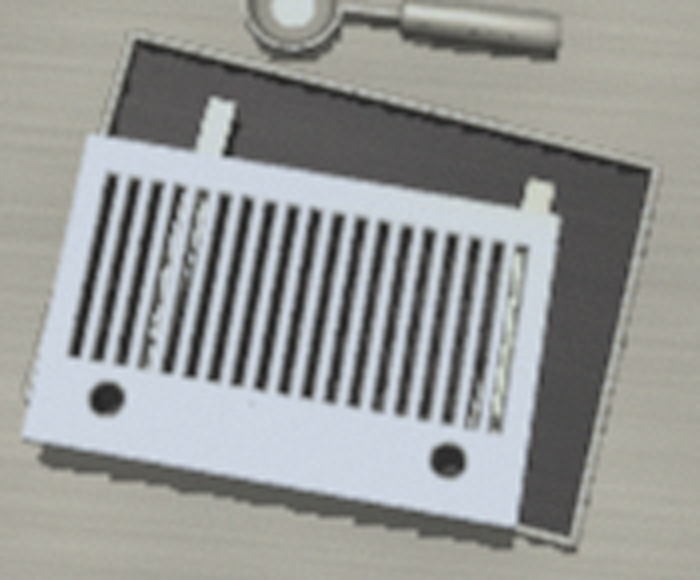

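```bash
cat > fit.py <<'E'
from h import *
from scipy.optimize import least_squares
def T(p,P):
    P=np.array(P,float);c,s=np.cos(p[2]),np.sin(p[2])
    return np.c_[p[0]+c*P[:,0]-s*P[:,1],p[1]+s*P[:,0]+c*P[:,1],P[:,2]]
def fit(P,uv,x0=(.65,0,-.2)):
    r=least_squares(lambda p:(proj(T(p,P),'top')-uv).ravel(),x0,loss='soft_l1')
    return r.x,np.round(r.fun.reshape(-1,2),1)
def px(c,s=4,o=(250,200)): return np.array(o)+(np.array(c)+.5)/s-.5
def rel(g,t):
    c,s=np.cos(t[2]),np.sin(t[2]);d=g[:2]-t[:2]
    return np.round([(c*d[0]+s*d[1])*1e3,(-s*d[0]+c*d[1])*1e3,g[2]-t[2]],3)
E
python3 - <<'E'
from fit import *
t,r=fit([[.095,.135,.01],[.095,-.135,.01],[-.095,-.135,.01],[.07,.08,.02],[.07,-.08,.02]],px([[134,37],[660,166],[574,550],[222,98],[541,180]]))
print(t,r.tolist())
g,r=fit([[.075,.115,.028],[.075,-.115,.028],[-.075,-.115,.0385],[-.075,.115,.0385],[-.05,.08,.036],[-.05,-.08,.036]],px([[90,135],[558,216],[517,527],[23,440],[107,399],[448,461]]))
print(g,r.tolist());print(rel(g,t))
np.save('tray.npy',t)
for n,P in dict(left=[0,.115+.05,0],near=[-.075-.05,0,0]).items(): print(n,T(g,[P]))
print('home near tip',T(t,[[-.075,0,0]]),'home left',T(t,[[0,.115,0]]))
E
```

```text
[ 0.64009004  0.02347829 -0.17617079] [[-0.9, -1.1], [0.1, 0.1], [0.1, -0.5], [0.2, 0.7], [0.3, 0.5]]
[ 0.61375011  0.04532644 -0.09297094] [[-0.4, -0.2], [0.6, -0.3], [-0.0, 0.3], [-0.3, -0.1], [0.1, 0.3], [0.2, -0.1]]
[-29.761  16.894   0.083]
left [[0.62906822 0.20961385 0.        ]]
near [[0.48928994 0.05693107 0.        ]]
home near tip [[0.56625088 0.03662286 0.        ]] home left [[0.66024504 0.13669832 0.        ]]
```

```bash
python3 -m jog '[{"grip":0,"travel":[2.17,4.22,0],"twist":3.14},{"grip":0,"travel":[2.17,4.22,0],"twist":3.14},{"grip":0,"travel":[2.17,4.22,0],"twist":3.14},{"grip":0,"travel":[2.17,4.22,0],"twist":3.14},{"grip":0,"travel":[2.17,4.22,0],"twist":3.14},{"grip":0,"travel":[2.17,4.22,0],"twist":3.14},{"grip":0,"travel":[2.17,4.22,0],"twist":3.14},{"grip":0,"travel":[2.17,4.22,0],"twist":3.14}]' 20
python3 -m jog '[{"grip":0,"travel":[2.17,4.22,0],"twist":3.14},{"grip":0,"travel":[2.17,4.22,0],"twist":3.14},{"grip":0,"travel":[2.17,4.22,0],"twist":3.14},{"grip":0,"travel":[2.17,4.22,0],"twist":3.14},{"grip":0,"travel":[2.17,4.22,0],"twist":3.14},{"grip":0,"travel":[2.17,4.22,0],"twist":3.14},{"grip":0,"travel":[2.17,4.22,0],"twist":3.14},{"grip":0,"travel":[2.17,4.22,0],"twist":3.14}]'
python3 -m jog '[{"grip":0,"travel":[2.17,4.22,0],"twist":3.14},{"grip":0,"travel":[2.17,4.22,0],"twist":3.14},{"grip":0,"travel":[0,0,0],"twist":0},{"grip":0,"travel":[0,0,0],"twist":0}]'
cat > st.py <<'E'
from fit import *
t=np.load('tray.npy');o=get_obs();q=o['tool_rot'];p=np.array(o['position'])
yaw=2*np.arctan2(q[1],q[0])
print('t',o['time'],'tcp in tray mm',rel(np.array([p[0],p[1],yaw]),t),'tip z',(p[2]-.022)*1e3,'yaw-tray deg',np.degrees(yaw-t[2]),'F',np.round(o['ft_force'],1))
E
python3 st.py
```

```text
time: 1.8
position: [0.4228, -0.2342, 0.2448]
tool_rot: [0.911, 0.412, 0.0, 0.0]
ft_force: [0.5, -0.8, -0.2]
grip_width: 0.0872
time: 2.6
position: [0.5964, 0.1037, 0.2447]
tool_rot: [0.8, 0.6, 0.0, 0.0]
ft_force: [0.7, -1.2, -0.4]
grip_width: 0.087
time: 3.0
position: [0.6388, 0.1871, 0.244]
tool_rot: [0.766, 0.643, -0.001, -0.0]
ft_force: [-0.3, 0.4, 0.5]
grip_width: 0.0869
t 3.0 tcp in tray mm [-29.94  160.877   1.573] tip z 221.97298561000017 yaw-tray deg 90.15238204121088 F [-0.3  0.4  0.5]
```

```bash
python3 -m jog '[{"grip":0,"travel":[0,0,-4.5],"twist":0},{"grip":0,"travel":[0,0,-4.5],"twist":0},{"grip":0,"travel":[0,0,-4.5],"twist":0},{"grip":0,"travel":[0,0,-4.5],"twist":0},{"grip":0,"travel":[0,0,-1.7],"twist":0},{"grip":0,"travel":[0,0,-1],"twist":0},{"grip":0,"travel":[0,0,0],"twist":0}]'; python3 st.py
python3 -m jog '[{"grip":0,"travel":[-0.09,-0.49,0],"twist":0},{"grip":0,"travel":[-0.09,-0.49,0],"twist":0},{"grip":0,"travel":[-0.09,-0.49,0],"twist":0},{"grip":0,"travel":[-0.09,-0.49,0],"twist":0},{"grip":0,"travel":[-0.09,-0.49,0],"twist":0}]'; python3 st.py
```

```text
time: 3.7
position: [0.6392, 0.1853, 0.0375]
tool_rot: [0.767, 0.642, -0.0, -0.0]
ft_force: [-0.0, 0.2, 0.3]
grip_width: 0.0871
t 3.7 tcp in tray mm [-29.288 159.195   1.57 ] tip z 15.539682268845258 yaw-tray deg 89.97194013281545 F [-0.   0.2  0.3]
time: 4.2
position: [0.6361, 0.1617, 0.0388]
tool_rot: [0.766, 0.642, 0.002, 0.001]
ft_force: [2.0, 3.0, 2.3]
grip_width: 0.0869
t 4.2 tcp in tray mm [-28.2   135.411   1.572] tip z 16.818212482897103 yaw-tray deg 90.04665018603492 F [2.  3.  2.3]
```

```bash
python3 -m jog '[{"grip":0,"travel":[-0.06,-0.34,0],"twist":0},{"grip":0,"travel":[-0.06,-0.34,0],"twist":0},{"grip":0,"travel":[-0.06,-0.34,0],"twist":0},{"grip":0,"travel":[0,0,0],"twist":0},{"grip":0,"travel":[0,0,0],"twist":0}]'; python3 st.py; python3 - <<'E'
from h import *
a=snap('top','t1')[195:345,250:425];cv2.imwrite('pics/t1c.png',cv2.resize(cv2.convertScaleAbs(a[:,:,::-1],alpha=1.6),None,fx=4,fy=4,interpolation=cv2.INTER_CUBIC))
E
```

```text
time: 4.7
position: [0.6321, 0.1511, 0.0372]
tool_rot: [0.766, 0.642, -0.001, -0.0]
ft_force: [1.0, 0.7, 0.4]
grip_width: 0.0873
t 4.7 tcp in tray mm [-30.209 124.207   1.571] tip z 15.174786206896426 yaw-tray deg 90.02473671475049 F [1.  0.7 0.4]
```

View pics/t1c.png

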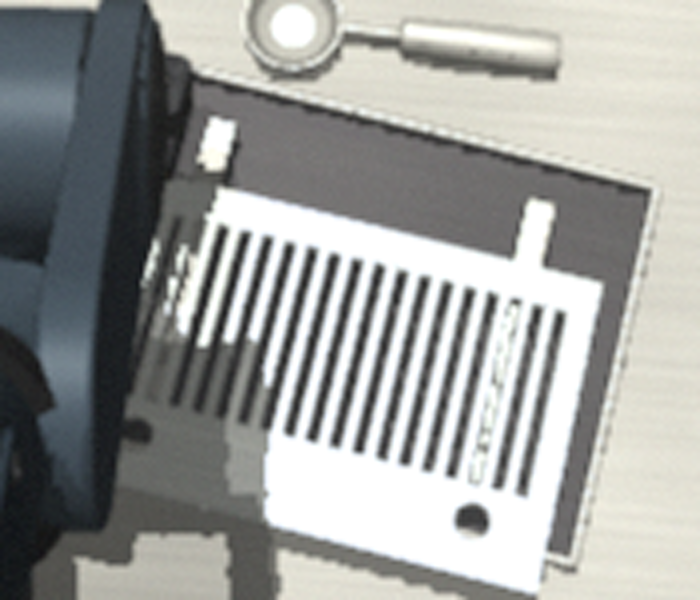

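The grate has been pushed right and is nearly square to the tray; the right hole is at crop (472,519), far-right corner (603,283). Fit it.

```bash
python3 - <<'E'
from fit import *
t=np.load('tray.npy')
g,r=fit([[.075,-.115,.028],[-.075,-.115,.0385],[-.05,.08,.036],[-.05,-.08,.036]],px([[603,283],[540,597],[138,430],[472,519]],4,(250,195)))
print(rel(g,t),r.tolist())
E
```

```text
[-3.7659e+01 -2.2600e+00  1.0000e-03] [[0.6, -0.1], [-0.8, -0.7], [-0.2, 0.3], [0.4, 0.4]]
```

```bash
python3 -m jog '[{"grip":0,"travel":[0.27,1.48,0],"twist":0},{"grip":0,"travel":[0.26,1.47,0],"twist":0},{"grip":0,"travel":[0,0,4],"twist":0},{"grip":0,"travel":[0,0,4],"twist":0}]'
python3 -m jog '[{"grip":0,"travel":[-1.28,-1.21,0],"twist":-8.18},{"grip":0,"travel":[-1.28,-1.21,0],"twist":-8.18},{"grip":0,"travel":[-1.28,-1.21,0],"twist":-8.18},{"grip":0,"travel":[-1.28,-1.21,0],"twist":-8.18},{"grip":0,"travel":[-1.28,-1.21,0],"twist":-8.18},{"grip":0,"travel":[-1.28,-1.21,0],"twist":-8.18},{"grip":0,"travel":[-1.28,-1.21,0],"twist":-8.18},{"grip":0,"travel":[-1.28,-1.21,0],"twist":-8.18}]'
python3 -m jog '[{"grip":0,"travel":[-1.28,-1.21,0],"twist":-8.18},{"grip":0,"travel":[-1.28,-1.21,0],"twist":-8.18},{"grip":0,"travel":[-1.28,-1.21,0],"twist":-8.18},{"grip":0,"travel":[0,0,0],"twist":0},{"grip":0,"travel":[0,0,0],"twist":0}]'; python3 st.py
```

```text
time: 5.15
position: [0.636, 0.1826, 0.1159]
tool_rot: [0.766, 0.643, -0.003, -0.002]
ft_force: [0.2, -0.2, 1.6]
grip_width: 0.0869
time: 5.95
position: [0.5348, 0.0849, 0.1173]
tool_rot: [0.992, 0.124, -0.001, -0.0]
ft_force: [-0.6, -1.0, 0.2]
grip_width: 0.087
time: 6.45
position: [0.4977, 0.0485, 0.1175]
tool_rot: [0.996, -0.086, 0.0, -0.0]
ft_force: [-0.9, 0.1, -0.5]
grip_width: 0.0871
t 6.45 tcp in tray mm [-1.44579e+02 -3.01000e-01  4.00000e-03] tip z 95.54428982568719 yaw-tray deg 0.233775584403684 F [-0.9  0.1 -0.5]
```

```bash
python3 -m jog '[{"grip":0,"travel":[0,0,-4],"twist":-0.2},{"grip":0,"travel":[0,0,-3],"twist":0},{"grip":0,"travel":[0,0,-1],"twist":0},{"grip":0,"travel":[0,0,0],"twist":0},{"grip":0,"travel":[0.98,-0.18,0],"twist":0},{"grip":0,"travel":[0.69,-0.12,0],"twist":0}]'; python3 st.py
python3 -m jog '[{"grip":0,"travel":[0.49,-0.09,0],"twist":0},{"grip":0,"travel":[0.49,-0.09,0],"twist":0},{"grip":0,"travel":[0.49,-0.09,0],"twist":0},{"grip":0,"travel":[0.49,-0.09,0],"twist":0},{"grip":0,"travel":[0.49,-0.09,0],"twist":0},{"grip":0,"travel":[0.49,-0.09,0],"twist":0},{"grip":0,"travel":[0,0,0],"twist":0},{"grip":0,"travel":[0,0,0],"twist":0}]'; python3 st.py
python3 - <<'E'
from h import *
a=snap('top','t2')[195:345,250:425];cv2.imwrite('pics/t2c.png',cv2.resize(cv2.convertScaleAbs(a[:,:,::-1],alpha=1.4),None,fx=4,fy=4,interpolation=cv2.INTER_CUBIC))
E
```

```text
time: 7.05
position: [0.5163, 0.0448, 0.0388]
tool_rot: [0.996, -0.089, 0.002, 0.0]
ft_force: [0.3, 2.1, 1.2]
grip_width: 0.087
t 7.05 tcp in tray mm [-1.25581e+02 -7.36000e-01 -2.00000e-03] tip z 16.84364867328346 yaw-tray deg -0.0961230593462234 F [0.3 2.1 1.2]
time: 7.85
position: [0.5445, 0.0392, 0.0378]
tool_rot: [0.996, -0.089, 0.001, 0.0]
ft_force: [-0.7, -0.9, 0.7]
grip_width: 0.087
t 7.85 tcp in tray mm [-9.6817e+01 -1.2710e+00 -3.0000e-03] tip z 15.823710496091499 yaw-tray deg -0.14924472762820945 F [-0.7 -0.9  0.7]
```

View pics/t2c.png

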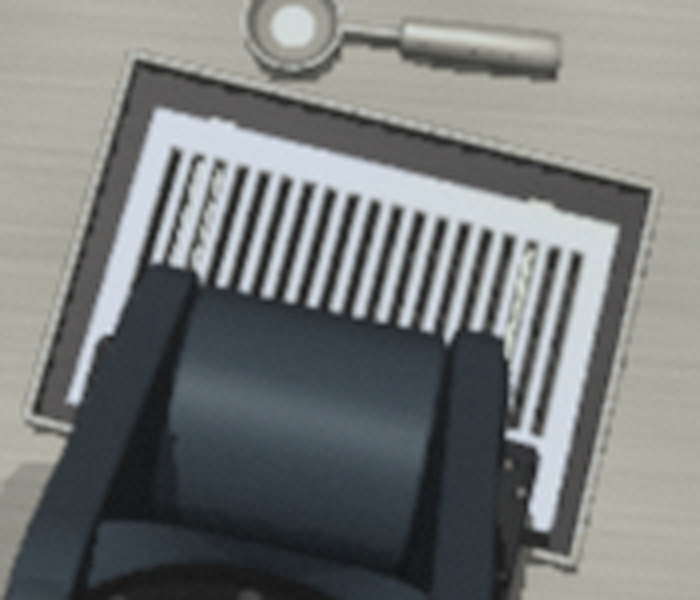

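```bash
python3 - <<'E'
from fit import *
t=np.load('tray.npy')
uv=px([[155,108],[619,226],[545,531],[68,403]],4,(250,195))
for zn in(.028,.0365):
    g,r=fit([[.075,.115,.028],[.075,-.115,.028],[-.075,-.115,zn],[-.075,.115,zn]],uv)
    print(rel(g,t),r.tolist())
t2,r=fit([[.095,.135,.01],[.095,-.135,.01],[-.095,-.135,.01],[-.095,.135,.01]],px([[137,56],[660,186],[574,570],[28,418]],4,(250,195)))
print('tray again',t2-t,r.tolist())
E
```

```text
[-8.473e+00 -1.747e+00 -4.000e-03] [[0.0, -0.5], [-0.2, -0.2], [0.3, 0.4], [-0.1, 0.2]]
[-8.823e+00 -1.886e+00 -3.000e-03] [[0.0, -0.3], [-0.2, -0.1], [1.0, 0.4], [-0.6, -0.1]]
tray again [ 4.48308314e-05 -1.44130247e-03 -4.15302862e-03] [[-0.7, -1.1], [1.0, 0.4], [0.5, -0.2], [-0.9, 0.4]]
```

```bash
python3 -m jog '[{"grip":0,"travel":[0.3,-0.05,0],"twist":0},{"grip":0,"travel":[0.3,-0.05,0],"twist":0},{"grip":0,"travel":[0,0,0],"twist":0}]'; python3 st.py
python3 -m jog '[{"grip":0,"travel":[0.2,-0.03,0],"twist":0},{"grip":0,"travel":[0,0,0],"twist":0},{"grip":0,"travel":[0,0,0],"twist":0}]'; python3 st.py
python3 - <<'E'
from h import *
a=snap('top','t3')[195:345,250:425]
b=snap('side','s3')[200:320,240:370]
f=lambda a,s:cv2.resize(a[:,:,::-1],None,fx=s,fy=s,interpolation=cv2.INTER_CUBIC)
A=f(a,2.2);B=f(b,3.2);H=max(len(A),len(B));pad=lambda x:cv2.copyMakeBorder(x,0,H-len(x),0,0,0)
cv2.imwrite('pics/c3.png',cv2.convertScaleAbs(np.hstack([pad(A),pad(B)]),alpha=1.4))
E
```

```text
time: 8.2
position: [0.5489, 0.0386, 0.0374]
tool_rot: [0.996, -0.089, -0.001, -0.0]
ft_force: [-2.6, -0.1, -0.0]
grip_width: 0.087
t 8.2 tcp in tray mm [-9.2408e+01 -1.1380e+00 -2.0000e-03] tip z 15.449753490744962 yaw-tray deg -0.14129776990683762 F [-2.6 -0.1 -0. ]
time: 8.5
position: [0.5527, 0.0379, 0.0377]
tool_rot: [0.996, -0.089, 0.001, 0.0]
ft_force: [-0.2, -0.2, 0.7]
grip_width: 0.0871
t 8.5 tcp in tray mm [-8.8565e+01 -1.1170e+00 -2.0000e-03] tip z 15.741468266002416 yaw-tray deg -0.14067481650832958 F [-0.2 -0.2  0.7]
```

View pics/c3.png

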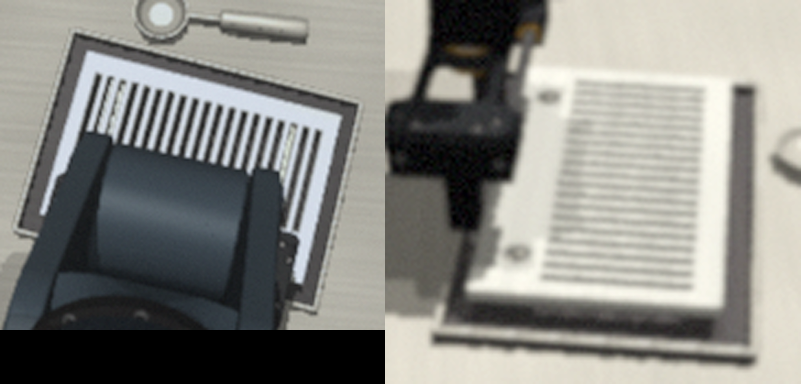

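Both holes now show bright pins inside (side view, crop (549,96) and (516,253)). I'll back off, lift clear and look with an unobstructed view.

```bash
python3 -m jog '[{"grip":0,"travel":[-1.5,0.26,0],"twist":0},{"grip":0,"travel":[-3,0.5,0],"twist":0},{"grip":0,"travel":[-4.5,0.8,2],"twist":0},{"grip":0,"travel":[-2,0.4,5],"twist":0},{"grip":0,"travel":[0,0,5],"twist":0},{"grip":0,"travel":[0,0,5],"twist":0},{"grip":0,"travel":[0,-4.5,2],"twist":0},{"grip":0,"travel":[0,-4.5,0],"twist":0}]'
python3 -m jog '[{"grip":0,"travel":[0,-5,0],"twist":0},{"grip":0,"travel":[0,-5,0],"twist":0},{"grip":0,"travel":[0,-5,0],"twist":0},{"grip":0,"travel":[0,-5,0],"twist":0},{"grip":0,"travel":[0,-5,0],"twist":0},{"grip":0,"travel":[0,0,0],"twist":0},{"grip":0,"travel":[0,0,0],"twist":0}]'
python3 - <<'E'
from h import *
a=snap('top','t4')[195:345,250:425]
snap('side','s4')
cv2.imwrite('pics/t4c.png',cv2.resize(cv2.convertScaleAbs(a[:,:,::-1],alpha=1.3),None,fx=4,fy=4,interpolation=cv2.INTER_CUBIC))
b=cv2.imread('pics/s4.png')[200:320,240:380];cv2.imwrite('pics/s4c.png',cv2.resize(cv2.convertScaleAbs(b,alpha=1.2),None,fx=5,fy=5,interpolation=cv2.INTER_CUBIC))
E
```

```text
time: 9.4
position: [0.4458, -0.0334, 0.228]
tool_rot: [0.996, -0.087, 0.006, 0.001]
ft_force: [1.5, -0.4, -0.6]
grip_width: 0.0869
time: 10.1
position: [0.4426, -0.2838, 0.2238]
tool_rot: [0.996, -0.091, 0.0, -0.0]
ft_force: [-1.1, 0.8, 0.2]
grip_width: 0.0866
```

View pics/t4c.png

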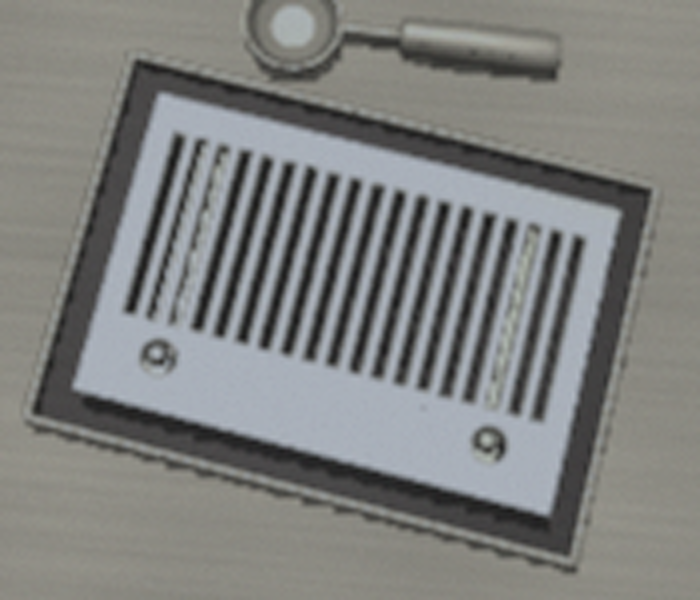

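View pics/s4c.png

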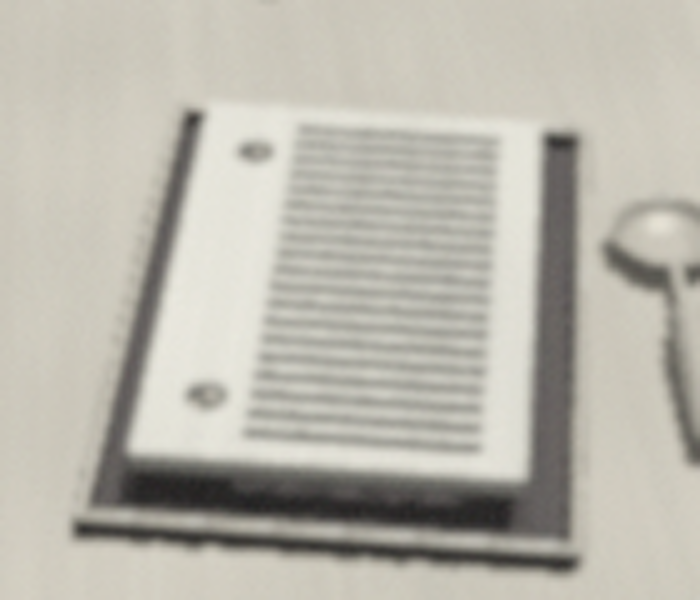

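```bash
python3 - <<'E'
from fit import *
t=np.load('tray.npy')
C=[[.075,.115],[.075,-.115],[-.075,-.115],[-.075,.115],[-.05,.08],[-.05,-.08]]
ut=px([[158,92],[624,208],[549,517],[73,390],[158,358],[489,445]],4,(250,195))
us=px([[545,122],[528,480],[128,457],[205,103],[256,151],[207,395]],5,(240,200))
def f(p):
    z=[p[3]+p[4]*x+p[5]*y for x,y in C]; W=T(p,np.c_[C,z])
    return np.r_[proj(W,'top')-ut, proj(W,'side')-[p[6],p[7]]-us].ravel()
# side offset (calibration) from tray lip corners
Tc=[[.095,-.135,.01],[-.095,-.135,.01],[.095,.135,.01]]
off=proj(T(t,Tc),'side')-px([[578,548],[78,520],[580,135]],5,(240,200));print('side offsets on tray',off.round(1).tolist())
o=off.mean(0)
r=least_squares(lambda p:f(np.r_[p,o]),[.64,.02,-.17,.028,0,0],loss='soft_l1',x_scale=[.01,.01,.01,.01,.1,.1])
print('rel',rel(r.x[:3],t),'z',r.x[3],'tilt',r.x[4:]);print(r.fun.reshape(-1,2).round(1).tolist())
E
```

```text
side offsets on tray [[0.4, -0.3], [-0.9, -1.9], [1.3, -2.2]]
rel [-0.96  -1.863  0.   ] z 0.0284781169339423 tilt [0.01002002 0.00506317]
[[0.1, -0.2], [-0.6, 0.3], [0.4, -0.2], [-0.1, -0.1], [0.2, -0.2], [0.1, -0.2], [-0.8, -0.2], [-0.2, -0.1], [-0.0, -0.4], [0.7, 0.1], [-0.3, 0.2], [-0.2, 0.4]]
```

```bash
python3 - <<'E'
from h import *
a=cv2.imread('pics/t0.png').astype(int);b=cv2.imread('pics/t4.png').astype(int)
for n in('mug','steel_cup','spoon'): print(n,[np.round(d['at'],3) for d in search_frame(n,'top')[:1]])
print(get_obs()['time'],get_obs()['ft_force']);print(hand_in())
E
```

```text
mug []
steel_cup [array([ 0.503, -0.258,  0.039])]
spoon [array([0.776, 0.039, 0.011])]
10.35 [ 0.34713416 -0.22038235  0.88254365]
the job is handed in; nothing more can be done
None
```

The grate is seated: both holes are over the pins and it lies flat on the rails. I pushed its left edge square with the two open fingertips, then pushed the near edge away from the robot until it dropped. The arm was then lifted clear, and I handed the job in at 10.35 s.

**Seating check:** My last fit, using both cameras, put the grate at (-1.0, -1.9) mm from home with no rotation. That is within the 3 mm hole clearance. Its top was at 28.5 mm with 0.01 rad of tilt or less, against 28 mm when fully flat. Both pins are visible inside their holes from above.

**Other objects:** The steel cup and spoon were found within about 4 mm of where they started, which is the detector's own accuracy. The detector missed the mug in the last picture, so its position is not confirmed by measurement. The gripper was planned to stay about 6 cm from it.

**Disagreements:** The finger position put the grate 2 to 4 mm away from where the camera fit did. The side camera's calibration was also off by up to 2 pixels on the tray corners, so I averaged that out in the fit.

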